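# Fit the amber diffuser and bottle to a light base

## Robot

A 7-joint arm with a two-finger parallel gripper is mounted at the origin on the work surface. World frame = base frame: x ahead of the robot, y to its left, z up, the work surface at z = 0. Lengths are in mm, angles in degrees, forces in N, time in s.
With the tool pointing down it reaches from about 425 to 1025 mm from the base axis. Payload 3.6 kg.
Tool frame: the origin (TCP) lies on the centre line of the jaws, within the pads' length; the fingertips stand 25 mm ahead of it and the grasp point (between the pads) lies 6 mm ahead of it; z points along the fingers, y is the line along which they close (so a half turn about z gives the same grasp; the last joint's range is limited). The gripper opens to 85 mm and grips with 20 to 120 N. Pads are 22 mm wide; open, the fingers measure 114 mm over their backs; the gripper's body (76 mm by 85 mm) begins 54 mm behind the grasp point. The pads swing forward as they close: fully open they stand 13 mm farther back than shut.
Start: joints at [59.101, 33.873, 2.773, 92.16, -1.908, 54.013, -1.931], TCP at [312.608, -654.145, 256.302] pointing down, gripper open.
Joint ranges: [-153.93, 153.93], [-27.13, 128.08], [-72.61, 78.16], [10.71, 143.7], [-87.88, 267.88], [4.46, 118.87], [-176.78, 176.78]. Speed limits (degrees/s): [147.25, 147.25, 180, 180, 180, 180, 180].

## Interface

Orientations are given as a 3x3 rotation matrix whose columns are the frame's x, y, z axes.
In Python, from rig import arm gives the robot as it stands. The module is installed in compiled form; this text tells all that it offers.
- The arm moves only by the tool play_rows, never from a script. Its argument "rows" is a list of rows, each an object of numbers: "x", "y", "z": the shift along the tool's x, y, z in mm; "wx", "wy", "wz": the turn, a rotation vector about the tool's x, y, z in degrees; "grip": the opening, from 0 (shut) to 1 (fully open). A call has 1 to 8 rows; each row is the pose to reach, as a shift and turn from the pose commanded when the call began, along the tool's axes at that moment; what a row does not reach only later rows make up. A row lasts 1/10 s, in which the tool goes at most 50 mm and 8.59 degrees, less where a joint would pass 70% of its speed; a pose out of reach is approached as far as the arm can. A call with a gripper value outside its range is refused whole. The fingers move at their own pace and stop on an object; "grip_force" is the grip in N (left out, the last holds). Time passes only in rows, so rows that repeat a pose let the fingers close. It gives the time, the measured TCP pose, the force, the opening and the grip force at its end, in the units of the state.
- arm.sense(): the state, without advancing time (a new reading comes with each control period).
- arm.capture(name): name is "scene" or "top" or "wrist"; returns (picture, depth): 420x560x3 uint8, red, green, blue; 420x560 float32, mm along the optical axis (not along the pixel's ray), 0 where there is no reading.
- arm.camera_model(name): a dict with "mtx" (3x3 intrinsics, pixels), "camera_from_world" (4x4, takes a point from world to camera coordinates); the wrist camera has in their place "mount" (4x4, takes a point from camera to tool coordinates, whose origin is the TCP and whose axes are the flange's). Camera axes: x right, y up, looking along -z (the intrinsics and any distortion apply to the point x, -y, -z); pixel columns grow to the right and rows downward; lengths in mm; the calibration is good to about 2 mm. A picture is of the moment at which its call begins: read the wrist's pose just before it. camera_model takes no time and is no camera call.
- arm.hand_in(): hands the job in; it is judged then, once.
The state is a dict: "time_s": time; "qpos": joint angles; "qd": joint speeds; "joint_efforts": joint torques, N m; "tool_pos": TCP position; "ee_rot": TCP orientation; "wrist_force": force on the tool from outside, world axes, zero at the start; "moment": the same for the moment, N m; "grip_width": finger opening in mm; "grasp_force": force on a finger pad.
Only numpy, scipy, OpenCV 4.12 (cv2) and the standard library are available. Lean on these libraries where they do the work, as an engineer would, in place of code of your own. Each camera call takes 0.05 s, during which the arm holds its last target. There are 200 camera calls.

## Task

Slide the orange diffuser plate out of its slot in the rack until its end sticks out over the front edge of the deck far enough to be pinched by its sides, then take it and lay it flat, centred and square on top of the plywood light base. After that stand the white bottle upright in the middle of the plate and let go. Set both down gently without dropping them, and do not disturb the black plate or the other things on the bench.

Things in the scene. Friction and masses are not known exactly. Their poses are not given: they have to be found in the camera images.
- rack_edge (a point): Middle of the front edge of the fixed rack's plywood deck, on its top face, 75 mm above the bench. Its x axis points level into the rack, roughly to the robot's left (world +y), z up; y lies along the edge, roughly towards the robot. The deck is 200 mm deep (x), 220 mm wide (y), a 12 mm board whose legs start 65 mm in from the edge, so the room under the edge is free.
- rack_stop (a point): Middle of the far end of the two slots in the deck, 153 mm in from the edge, on the deck's top. The slots run along x, 64 mm wide, centred 48 mm either side of the middle (y = +-48), open at the front edge, between fixed wooden strips 5 mm high that leave no room for fingers beside a plate; a stop strip closes their far end.
- shelf_front (a point): Middle of the front of the wire shelf that covers the whole deck, at the wires' underside, 150 mm above the deck. Wires 6 mm thick lie along y, 39 mm apart, the first over the deck's edge (frame ends 5 mm out). A tool that points straight down hits them: lean it back some 40 degrees away from the rack. Shelf posts only at the back, 177 mm in, at y = +-100 mm.
- diffuser_center (a point): Centre (mid-thickness) of the orange diffuser, a rigid plate 120 mm long (x), 56 wide (y), 4 thick, about 35 g, z up. It lies loose in one of the rack's slots, x pointing into the rack, near end 8 to 28 mm in from the edge. Pressed on top with shut fingertips (5 to 20 N) and drawn back, it slides along. It tips off if it overhangs by more than 60 mm.
- dark_panel_center (a point): Centre of a black plate of the same size as the diffuser, in the rack's other slot. Leave it alone.
- base_top (a point): Centre of the light base's top rim, 50 mm above the bench. The base is a fixed, open-topped plywood box 120 mm long (x, roughly along world y), 44 wide (y), walls 7 to 10 thick; z up. The plate belongs on the rim, long side along the base's x (either way round). It is wider than the base by 6 mm on each side, so fingers holding it by its sides pass beside the base.
- bottle_neck (a point): The white bottle's axis at its neck, 140 mm above its underside; z up. The bottle is rigid, 170 mm tall, 0.2 kg: body 54 mm diameter up to 82 mm, shoulder narrowing to a neck of 26 mm diameter from 112 to 157 mm, then a black cap of 27 mm. It stands on the bench and can be gripped by the neck from above.
- spool: Bystander: grey spool with copper wire, 56 mm diameter, 50 mm tall; origin under its centre.
- jar: Bystander: amber glass jar, 56 mm diameter, 85 mm tall; origin under its centre.
- toy: Bystander: white and orange toy robot on a round stand, 68 mm diameter, 92 mm tall; origin under its centre.
- switch: Bystander: small black switch with a red cap, 24 x 24 x 20 mm; origin under its centre.
- screwdriver: Bystander: screwdriver with a red handle lying on the bench; its x axis points to its tip.
- diffuser: The same orange plate, its origin under its centre, on its lower face (2 mm below diffuser_center).
- bottle: The same white bottle, its origin at the centre of its underside.
There are look-alikes about, which are no part of the job. What is meant by the bottle is not red, and is the smaller of those in its own colour.

How it is judged:
By the outcome, as a careful person would: the job done as asked, in the order asked, and still so for the second after the job is handed in, with the robot touching nothing.
It also fails if it takes over 72 s, if anything falls off the work surface, if the arm or the gripper's body presses on something with over 40 N, if the wrist force passes 120 N, or if a joint passes its speed limit or range.

## Working session

There is one attempt and no reset: what is moved stays moved. The work goes in short steps, Python scripts to look and compute and a tool call to move; the robot and the scene stay as the last step left them, time stands still between calls to the robot, and variables do not carry over. Pictures are saved under pics/ and viewed, at most 10 in all, crops included, and the job is handed in when it is done.

Besides the shell and the picture viewer there is one more tool, called as name([rows], argument=value, ...), one row to a line, values as JSON. play_rows: Moves the arm, as the interface text tells. Its arguments: {"type":"object","properties":{"rows":{"type":"array","items":{"type":"object","properties":{"x":{"type":"number"},"y":{"type":"number"},"z":{"type":"number"},"wx":{"type":"number"},"wy":{"type":"number"},"wz":{"type":"number"},"grip":{"type":"number"}}}},"grip_force":{"type":"number"}},"required":["rows"]}

```bash
mkdir -p pics
cat > h.py <<'E'
import numpy as np, cv2
from rig import arm
def cap(n):
    s=arm.sense(); p,d=arm.capture(n); m=arm.camera_model(n)
    K=np.array(m["mtx"])
    if n=="wrist":
        T=np.eye(4);T[:3,:3]=s["ee_rot"];T[:3,3]=s["tool_pos"]
        W=T@np.array(m["mount"])
    else: W=np.linalg.inv(np.array(m["camera_from_world"]))
    return p,d,K,W,m
def save(n,p): cv2.imwrite("pics/"+n+".png",cv2.cvtColor(p,cv2.COLOR_RGB2BGR))
def world(d,K,W):
    v,u=np.mgrid[0:d.shape[0],0:d.shape[1]]
    P=np.stack([(u-K[0,2])/K[0,0]*d,-(v-K[1,2])/K[1,1]*d,-d],-1)
    return P@W[:3,:3].T+W[:3,3]
def rays(uv,z,K,W):
    uv=np.atleast_2d(np.array(uv,float))
    r=np.c_[(uv[:,0]-K[0,2])/K[0,0],-(uv[:,1]-K[1,2])/K[1,1],-np.ones(len(uv))]@W[:3,:3].T
    o=W[:3,3]; return o+r*((z-o[2])/r[:,2])[:,None]
E
python3 - <<'E'
from h import *
np.set_printoptions(suppress=True,precision=2)
for n in["scene","top"]:
    p,d,K,W,m=cap(n); save(n+"0",p); np.savez(n+"0.npz",p=p,d=d,K=K,W=W); print(n,m,W)
print(arm.camera_model("wrist")); print(arm.sense())
E
```

```text
scene {'mtx': array([[386.5 ,   0.  , 279.86],
       [  0.  , 386.5 , 211.08],
       [  0.  ,   0.  ,   1.  ]]), 'camera_from_world': array([[   -0.06,     1.  ,    -0.01,    98.76],
       [   -0.85,    -0.05,     0.53,   410.35],
       [    0.53,     0.05,     0.85, -1346.1 ],
       [    0.  ,     0.  ,     0.  ,     1.  ]])} [[  -0.06   -0.85    0.53 1062.84]
 [   1.     -0.05    0.05  -18.5 ]
 [  -0.01    0.53    0.85  927.44]
 [   0.      0.      0.      1.  ]]
top {'mtx': array([[379.47,   0.  , 275.6 ],
       [  0.  , 379.47, 204.28],
       [  0.  ,   0.  ,   1.  ]]), 'camera_from_world': array([[   0.02,   -1.  ,    0.02,  -84.49],
       [   0.98,    0.03,    0.18, -610.03],
       [  -0.18,    0.01,    0.98, -881.71],
       [   0.  ,    0.  ,    0.  ,    1.  ]])} [[  0.02   0.98  -0.18 445.69]
 [ -1.     0.03   0.01 -56.38]
 [  0.02   0.18   0.98 977.18]
 [  0.     0.     0.     1.  ]]
{'mtx': array([[365.71,   0.  , 280.15],
       [  0.  , 365.71, 216.06],
       [  0.  ,   0.  ,   1.  ]]), 'mount': array([[  -0.  ,    0.96,    0.29,   72.74],
       [   1.  ,    0.  ,    0.  ,    0.77],
       [   0.  ,    0.29,   -0.96, -117.02],
       [   0.  ,    0.  ,    0.  ,    1.  ]])}
{'time_s': 0.1, 'qpos': array([59.1 , 33.92,  2.77, 92.23, -1.91, 54.01, -1.93]), 'qd': array([ 0.03, -0.03,  0.16, -0.11,  0.04, -0.01,  0.12]), 'joint_efforts': array([  0.  , -55.  ,   1.55, -19.88,   0.01,   0.  ,  -0.  ]), 'tool_pos': array([ 312.28, -653.52,  255.26]), 'ee_rot': array([[ 0.9 ,  0.43, -0.  ],
       [ 0.43, -0.9 ,  0.  ],
       [-0.  , -0.  , -1.  ]]), 'wrist_force': array([ 0.23, -0.17, -0.18]), 'moment': array([0.05, 0.05, 0.  ]), 'grasp_force': 0.0, 'grip_width': 85.81790602065293}
```

View pics/top0.png

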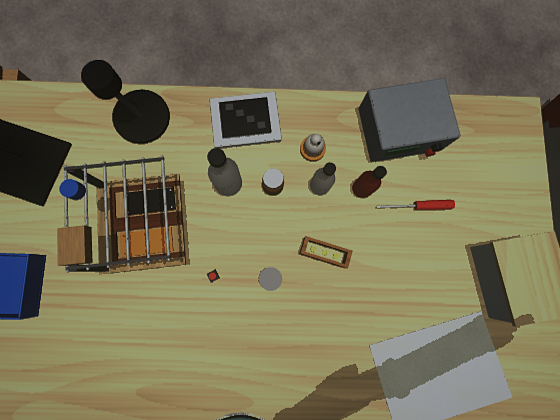

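View pics/scene0.png

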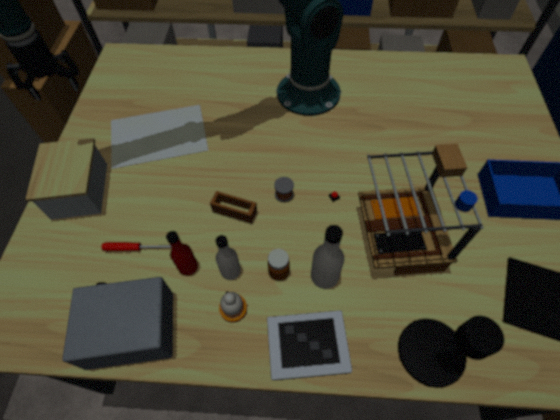

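Top view: the grey bottles are at (225,172), which is large, and (322,179), which is small. The red one is at (368,181). The target is the small one at (322,179). The orange plate is at (148,242), the black plate at (150,200), and the base at (325,251). The jar is at (272,181), spool at (270,278), toy at (313,147) and switch at (213,275).

```bash
cat > m.py <<'E'
from h import *
np.set_printoptions(suppress=True,precision=1)
for n in["top","scene"]:
    z=np.load(n+"0.npz"); p,d,K,W=[z[k] for k in"pdKW"]; X=world(d,K,W); hsv=cv2.cvtColor(p,cv2.COLOR_RGB2HSV)
    print(n)
    R=(X[...,0]>250)&(X[...,0]<800)&(d>0)
    def rect(mask,name):
        P=X[mask][:,:2].astype(np.float32); print(name,len(P),cv2.minAreaRect(P),"medz",np.median(X[mask][:,2]))
    r=R&(X[...,1]>100)&(X[...,1]<400)
    o=(hsv[...,0]>5)&(hsv[...,0]<18)&(hsv[...,1]>170)&(hsv[...,2]>110)&r&(X[...,2]>70)&(X[...,2]<85)
    rect(o,"orange")
    rect(r&(X[...,2]>60)&(X[...,2]<90),"deck")
    b=(X[...,2]>44)&(X[...,2]<56)&(abs(X[...,0]-445)<70)&(X[...,1]<-90)&(X[...,1]>-300)
    rect(b,"base")
    # bench objects
    m=(R&(X[...,2]>10)&(X[...,1]<110)&(X[...,1]>-520)).astype(np.uint8)
    N,L,st,c=cv2.connectedComponentsWithStats(m)
    for i in range(1,N):
        if st[i,4]>40:
            Q=X[L==i]; t=Q[Q[:,2]>Q[:,2].max()-6]; print("obj",c[i],st[i,4],"zmax",Q[:,2].max(),"topmean",t.mean(0),"min",Q.min(0),"max",Q.max(0))
p=np.load("top0.npz")["p"]; q=np.load("scene0.npz")["p"]
a=cv2.resize(p[140:290,60:210],(400,400)); b=cv2.resize(p[125:225,290:390],(400,400))
save("crop1",np.clip(np.hstack([a,b]).astype(float)*1.4,0,255).astype(np.uint8))
E
python3 m.py
```

```text
top
orange 874 ((510.6124572753906, 234.91079711914062), (56.30170822143555, 120.77205657958984), 8.37091064453125) medz 77.68493296204741
deck 6425 ((556.2760620117188, 255.27638244628906), (220.70445251464844, 201.063720703125), 7.968149662017822) medz 76.48632111243592
base 296 ((498.9937744140625, -194.5721893310547), (119.90231323242188, 44.07816696166992), 74.60247802734375) medz 49.2690942210707
obj [408.  141.8] 2325 zmax 115.84926318978546 topmean [ 780.1 -395.7  111. ] min [ 742.1 -510.1   10.1] max [ 800.  -306.4  115.8]
obj [228.7 162.2] 1712 zmax 233.90719301133709 topmean [676.3  58.2 230.2] min [639.3 -79.1  10.1] max [800.  101.6 233.9]
obj [313.  147.1] 526 zmax 94.23206408304156 topmean [ 775.3 -162.9   90.1] min [ 741.3 -196.9   10.3] max [ 799.1 -129.7   94.2]
obj [323.2 179. ] 577 zmax 172.94660291081175 topmean [ 675.1 -183.7  169.3] min [ 649.1 -209.    11.1] max [ 700.2 -156.8  172.9]
obj [368.8 181.9] 653 zmax 172.5987692801258 topmean [ 670.9 -295.3  169.5] min [ 644.1 -320.8   10.4] max [ 695.6 -268.9  172.6]
obj [272.4 181.7] 475 zmax 87.68936144995519 top
[... 1550 characters left out ...]
.7  170.2] min [ 617.1 -519.6   10.3] max [ 699.4 -269.5  173.5]
obj [226.1 258.7] 763 zmax 173.64449809512246 topmean [ 676.2 -185.   170. ] min [ 656.9 -210.6   11. ] max [ 703.6 -158.   173.6]
obj [277.7 264.6] 593 zmax 88.85177417639795 topmean [672.9 -60.1  85.2] min [647.9 -87.2  10.2] max [700.1 -32.8  88.9]
obj [130.6 290.6] 1674 zmax 114.66567736476065 topmean [ 781.  -394.5  110.4] min [ 744.  -513.4   11.1] max [ 800.  -307.1  114.7]
obj [232.1 305. ] 563 zmax 93.33497633894888 topmean [ 776.7 -164.4   89.9] min [ 744.8 -199.    10.1] max [ 799.9 -130.6   93.3]
obj [313.2 317. ] 546 zmax 30.372264982131128 topmean [797.   55.2  27.7] min [769.5 -78.3  12.4] max [799.9 101.1  30.4]
```

View pics/crop1.png

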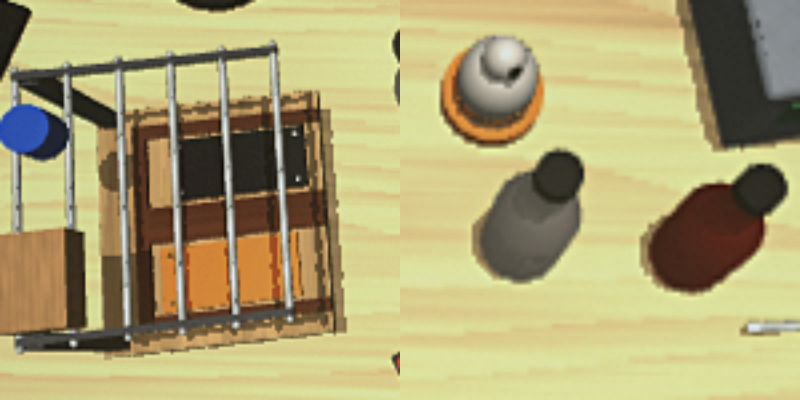

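Crop: the orange plate lies in the near slot, its near end about 27 mm in from the edge. The small grey-white bottle at (545,230 in the crop) is the right one: 170 mm tall against the larger one's 235, and not red. Next I'll compute the approach move.

```bash
cat > g.py <<'E'
from h import *
from scipy.spatial.transform import Rotation as Ro
np.set_printoptions(suppress=True,precision=1)
E0=np.array([569.5,155.5,75.]); yaw=8.1
def frame(a):
    a=np.radians(a); x=np.array([np.cos(a),np.sin(a),0]); return x,np.cross([0,0,1],x)
rx,ry=frame(90+yaw)
def rot(fx,l):
    l=np.radians(l); ez=np.array([0,0,1.]); z=np.sin(l)*fx-np.cos(l)*ez; x=np.cos(l)*fx+np.sin(l)*ez
    return np.c_[x,np.cross(z,x),z]
def rel(P,R,ahead=25):
    s=arm.sense(); R0=np.array(s["ee_rot"]); T=P-ahead*R[:,2]
    print("t",s["time_s"],"tcp",s["tool_pos"],"goal",T,"| shift",R0.T@(T-s["tool_pos"]),"turn",Ro.from_matrix(R0.T@R).as_rotvec(degrees=True),"F",s["wrist_force"])
def rack(x,y,h): return E0+x*rx+y*ry+[0,0,h]
def inrack():
    s=arm.sense(); t=np.array(s["tool_pos"])+25*np.array(s["ee_rot"])[:,2]-E0
    print("tip in rack",t@rx,t@ry,t[2],"F",s["wrist_force"],"q",s["qpos"],"w",s["grip_width"])
E
python3 -c "
from g import *
rel(rack(-60,47.4,70),rot(rx,50)); rel(rack(40,47.4,20),rot(rx,55))"
```

```text
t 0.1 tcp [ 312.3 -653.5  255.3] goal [533.7  70.5 161.1] | shift [ 512.  -557.5   95.2] turn [ 31.4  42.9 -67.7] F [ 0.2 -0.2 -0.2]
t 0.1 tcp [ 312.3 -653.5  255.3] goal [519.8 168.1 109.3] | shift [ 541.6 -651.5  147.2] turn [ 34.6  47.2 -66.6] F [ 0.2 -0.2 -0.2]
```

play_rows([
  {"x": 100,"y": -110,"z": -20,"grip": 0},
  {"x": 200,"y": -220,"z": -20,"wx": 4,"wy": 5,"wz": -8,"grip": 0},
  {"x": 300,"y": -330,"z": -10,"wx": 8,"wy": 11,"wz": -17,"grip": 0},
  {"x": 400,"y": -440,"z": 0,"wx": 12,"wy": 16,"wz": -25,"grip": 0},
  {"x": 512,"y": -557,"z": 10,"wx": 16,"wy": 21,"wz": -34,"grip": 0},
  {"x": 512,"y": -557,"z": 10,"wx": 20,"wy": 27,"wz": -42,"grip": 0},
  {"x": 512,"y": -557,"z": 10,"wx": 24,"wy": 33,"wz": -52,"grip": 0},
  {"x": 512,"y": -557,"z": 10,"wx": 31.4,"wy": 42.9,"wz": -67.7,"grip": 0},
])

```text
validation failed for argument at $.ro...
```

```bash
python3 -c "
from g import *
inrack();rel(rack(-60,47.4,70),rot(rx,50))"
```

```text
tip in rack -764.6620229590627 368.66105081991856 155.26201164484374 F [ 0.2 -0.2 -0.2] q [59.1 33.9  2.8 92.2 -1.9 54.  -1.9] w 85.81790602065293
t 0.1 tcp [ 312.3 -653.5  255.3] goal [533.7  70.5 161.1] | shift [ 512.  -557.5   95.2] turn [ 31.4  42.9 -67.7] F [ 0.2 -0.2 -0.2]
```

play_rows([
  {"x": 40,"y": -40,"z": -10,"wx": 0,"wy": 0,"wz": 0,"grip": 0},
  {"x": 80,"y": -80,"z": -10,"wx": 4,"wy": 5,"wz": -8,"grip": 0},
], grip_force=40)

```text
time_s: 0.3
tool_pos: [347.4, -557.8, 266.1]
ee_rot: [[0.842, 0.538, 0.036], [0.534, -0.841, 0.089], [0.078, -0.056, -0.995]]
wrist_force: [1.4, 0.4, -0.7]
grip_width: 59.1
grasp_force: 0.0
```

play_rows([
  {"x": 80,"y": -90,"z": 0,"wx": 3,"wy": 4,"wz": -7,"grip": 0},
  {"x": 160,"y": -180,"z": 0,"wx": 6,"wy": 9,"wz": -14,"grip": 0},
  {"x": 240,"y": -270,"z": 0,"wx": 9,"wy": 13,"wz": -21,"grip": 0},
  {"x": 300,"y": -340,"z": 0,"wx": 12,"wy": 17,"wz": -28,"grip": 0},
  {"x": 300,"y": -340,"z": 0,"wx": 15,"wy": 21,"wz": -35,"grip": 0},
  {"x": 300,"y": -340,"z": 0,"wx": 18,"wy": 25,"wz": -42,"grip": 0},
  {"x": 300,"y": -340,"z": 0,"wx": 21,"wy": 28,"wz": -48,"grip": 0},
  {"x": 300,"y": -340,"z": 0,"wx": 25,"wy": 33,"wz": -54,"grip": 0},
])

```text
time_s: 1.1
tool_pos: [408.7, -165.4, 303.1]
ee_rot: [[0.028, 0.998, -0.058], [0.715, 0.021, 0.699], [0.699, -0.062, -0.713]]
wrist_force: [0.9, -0.0, -1.5]
grip_width: -0.0
grasp_force: 0.0
```

```bash
python3 -c "
from g import *
inrack();rel(rack(-60,47.4,70),rot(rx,50))"
```

```text
tip in rack -277.5300500923543 203.37566537110035 210.25406682972152 F [ 0.9 -0.  -1.5] q [ 59.2  27.4 -31.4 114.4 -24.1  69.6  41.4] w -0.018200913475723102
t 1.1 tcp [ 408.7 -165.4  303.1] goal [533.7  70.5 161.1] | shift [ 72.9 138.4 258.8] turn [ 2.7  5.4 -7.3] F [ 0.9 -0.  -1.5]
```

play_rows([
  {"x": 12,"y": 23,"z": 43,"wx": 0,"wy": 1,"wz": -1,"grip": 0},
  {"x": 24,"y": 46,"z": 86,"wx": 1,"wy": 2,"wz": -3,"grip": 0},
  {"x": 36,"y": 69,"z": 129,"wx": 1,"wy": 3,"wz": -4,"grip": 0},
  {"x": 48,"y": 92,"z": 172,"wx": 2,"wy": 4,"wz": -5,"grip": 0},
  {"x": 60,"y": 115,"z": 215,"wx": 2,"wy": 5,"wz": -6,"grip": 0},
  {"x": 73,"y": 138,"z": 259,"wx": 2.7,"wy": 5.4,"wz": -7.3,"grip": 0},
  {"x": 73,"y": 138,"z": 259,"wx": 2.7,"wy": 5.4,"wz": -7.3,"grip": 0},
  {"x": 73,"y": 138,"z": 259,"wx": 2.7,"wy": 5.4,"wz": -7.3,"grip": 0},
])

```text
time_s: 1.9
tool_pos: [533.6, 69.2, 158.8]
ee_rot: [[-0.087, 0.99, -0.11], [0.637, 0.14, 0.758], [0.766, -0.004, -0.643]]
wrist_force: [-0.0, -1.5, -0.1]
grip_width: 0.2
grasp_force: 0.0
```

```bash
python3 -c "
from g import *
inrack();rel(rack(45,47.4,15),rot(rx,55))
p,d,K,W,m=cap('wrist');save('w1',p);np.savez('w1.npz',p=p,d=d,K=K,W=W)
X=world(d,K,W);hsv=cv2.cvtColor(p,cv2.COLOR_RGB2HSV)
c=(X-E0); r=np.stack([c@rx,c@ry,c[...,2]],-1)
o=(hsv[...,0]>5)&(hsv[...,0]<18)&(hsv[...,1]>180)&(hsv[...,2]>100)&(r[...,2]>-5)&(r[...,2]<15)&(abs(r[...,1]-48)<40)&(d>0)
print(o.sum(),cv2.minAreaRect(r[o][:,:2].astype(np.float32)),np.percentile(r[o],[2,50,98],axis=0))
"
```

```text
tip in rack -61.2432846116491 47.699651289779574 67.7373343586984 F [-0.  -1.5 -0.1] q [ 36.9  46.1 -38.9 115.9 -32.5  43.   39.9] w 0.15581404309749122
t 1.9 tcp [533.6  69.2 158.8] goal [519.1 173.1 104.3] | shift [ 25.7   0.4 115.4] turn [-0.1  5.  -0.2] F [-0.  -1.5 -0.1]
7695 ((88.3505630493164, 48.88471984863281), (126.65791320800781, 56.464324951171875), 1.0070050954818726) [[ 27.2  21.6   2.1]
 [ 75.6  47.9   3.2]
 [142.7  75.1   4.3]]
```

play_rows([
  {"x": 6,"y": 0,"z": 25,"wx": 0,"wy": 2.5,"wz": 0,"grip": 0},
  {"x": 12,"y": 0,"z": 55,"wx": 0,"wy": 5,"wz": 0,"grip": 0},
  {"x": 20,"y": 0,"z": 90,"wx": 0,"wy": 5,"wz": 0,"grip": 0},
  {"x": 25,"y": 0,"z": 115,"wx": 0,"wy": 5,"wz": 0,"grip": 0},
  {"x": 25,"y": 0,"z": 115,"wx": 0,"wy": 5,"wz": 0,"grip": 0},
  {"x": 25,"y": 0,"z": 115,"wx": 0,"wy": 5,"wz": 0,"grip": 0},
])

```text
time_s: 2.55
tool_pos: [520.0, 169.3, 104.6]
ee_rot: [[-0.076, 0.991, -0.112], [0.571, 0.135, 0.81], [0.818, -0.002, -0.576]]
wrist_force: [-0.6, -1.0, 1.1]
grip_width: 0.1
grasp_force: 0.0
```

```bash
python3 -c "
from g import *
inrack();rel(rack(45,47.4,4),rot(rx,55))"
```

```text
tip in rack 41.038093267298876 46.93842296085554 15.199898470231787 F [-0.6 -1.   1.1] q [ 32.7  55.5 -44.9 119.5 -39.2  30.1  44.6] w 0.08235971689996412
t 2.55 tcp [520.  169.3 104.6] goal [519.1 173.1  93.3] | shift [-6.9 -0.4  9.7] turn [ 0.2  0.2 -0.3] F [-0.6 -1.   1.1]
```

play_rows([
  {"x": -0.8,"y": 0,"z": 0.6,"wx": 0,"wy": 0,"wz": 0,"grip": 0},
  {"x": -1.6,"y": 0,"z": 1.2,"wx": 0,"wy": 0,"wz": 0,"grip": 0},
  {"x": -2.4,"y": 0,"z": 1.8,"wx": 0,"wy": 0,"wz": 0,"grip": 0},
])

```text
time_s: 2.85
tool_pos: [520.5, 169.9, 101.8]
ee_rot: [[-0.077, 0.991, -0.111], [0.571, 0.135, 0.81], [0.818, -0.001, -0.576]]
wrist_force: [0.3, 0.1, 0.4]
grip_width: 0.0
grasp_force: 0.0
```

play_rows([
  {"x": -1.6,"y": 0,"z": 1.2,"wx": 0,"wy": 0,"wz": 0,"grip": 0},
  {"x": -2.4,"y": 0,"z": 1.7,"wx": 0,"wy": 0,"wz": 0,"grip": 0},
])

```text
time_s: 3.05
tool_pos: [520.4, 171.1, 100.4]
ee_rot: [[-0.077, 0.991, -0.113], [0.567, 0.137, 0.812], [0.82, -0.002, -0.572]]
wrist_force: [0.7, -6.9, 12.9]
grip_width: 0.0
grasp_force: 6.3
```

play_rows([
  {"x": -1.7,"y": 0,"z": -2.5,"wx": 0,"wy": 0,"wz": 0,"grip": 0},
  {"x": -4,"y": 0,"z": -5.7,"wx": 0,"wy": 0,"wz": 0,"grip": 0},
  {"x": -6.3,"y": 0,"z": -9,"wx": 0,"wy": 0,"wz": 0,"grip": 0},
  {"x": -8.6,"y": 0,"z": -12.3,"wx": 0,"wy": 0,"wz": 0,"grip": 0},
])

```text
time_s: 3.45
tool_pos: [520.8, 158.0, 100.5]
ee_rot: [[-0.078, 0.99, -0.117], [0.566, 0.14, 0.813], [0.821, -0.003, -0.571]]
wrist_force: [-1.2, 2.6, 5.8]
grip_width: -0.0
grasp_force: 2.8
```

```bash
cat > look.py <<'E'
from g import *
import sys
def plate(name,cut=-60):
    p,d,K,W,m=cap(name);X=world(d,K,W);hsv=cv2.cvtColor(p,cv2.COLOR_RGB2HSV)
    c=(X-E0); r=np.stack([c@rx,c@ry,c[...,2]],-1)
    o=(hsv[...,0]>5)&(hsv[...,0]<18)&(hsv[...,1]>180)&(hsv[...,2]>90)&(r[...,2]>-8)&(r[...,2]<15)&(abs(r[...,1]-48)<45)&(d>0)
    print(name,o.sum(),[np.round(v,1) for v in cv2.minAreaRect(r[o][:,:2].astype(np.float32))],np.percentile(r[o],[1,50,99],axis=0).tolist())
if __name__=="__main__":
    inrack(); plate(sys.argv[1])
E
python3 look.py top
```

```text
tip in rack 29.83435922128505 47.866228338053915 11.237701086531686 F [-1.2  2.6  5.8] q [ 33.5  55.9 -44.2 119.  -38.3  31.4  45. ] w -0.03020026178655924
top 597 [array([70.5, 48.6]), array([112.1,  55.7]), np.float64(0.3)] [[15.570499702686124, 21.623774843330136, -0.7141937567459626], [94.0682852788423, 44.520543034239225, 2.8716900976091893], [125.4342970568896, 74.57801151036006, 6.407552423281148]]
```

play_rows([
  {"x": -2.7,"y": 0,"z": -2.9,"wx": 0,"wy": 0,"wz": 0,"grip": 0},
  {"x": -5,"y": 0,"z": -6.2,"wx": 0,"wy": 0,"wz": 0,"grip": 0},
  {"x": -7.3,"y": 0,"z": -9.5,"wx": 0,"wy": 0,"wz": 0,"grip": 0},
  {"x": -9.3,"y": 0,"z": -12.3,"wx": 0,"wy": 0,"wz": 0,"grip": 0},
])

```text
time_s: 3.9
tool_pos: [522.7, 143.2, 100.4]
ee_rot: [[-0.078, 0.99, -0.118], [0.564, 0.141, 0.813], [0.822, -0.003, -0.57]]
wrist_force: [-1.1, 4.1, 6.6]
grip_width: 0.2
grasp_force: 3.3
```

```bash
python3 look.py top; python3 -c "
from g import *
rel(rack(75,48,25),rot(rx,60)); rel(rack(75,48,15),rot(rx,60))"
```

```text
tip in rack 14.986458360535597 48.12844023284191 11.189766997065348 F [-1.1  4.1  6.6] q [ 34.4  55.7 -43.4 118.5 -37.4  33.1  45.2] w 0.19962949935175608
top 556 [array([59.5, 48.8]), array([118.9,  54.9]), np.float64(0.3)] [[5.291520252308584, 21.83719185054936, -0.6669848691144353], [78.75247976046778, 44.84172363401816, 2.951353006041245], [118.24661047578878, 74.52495376770091, 6.67304737269937]]
t 3.95 tcp [522.8 142.8 100.4] goal [514.5 201.6 112.5] | shift [43.8 -0.1 41.9] turn [-0.1  4.7 -0.2] F [-1.   2.3  6.7]
t 3.95 tcp [522.8 142.8 100.4] goal [514.5 201.6 102.5] | shift [35.5 -0.  47.6] turn [-0.1  4.7 -0.2] F [-1.   2.3  6.7]
```

```bash
python3 -c "
from g import *
rel(rack(62,48,25),rot(rx,60)); rel(rack(62,48,16),rot(rx,60))"
```

```text
t 3.95 tcp [522.8 142.8 100.4] goal [516.3 188.7 112.5] | shift [36.3 -0.1 31.2] turn [-0.1  4.7 -0.2] F [-1.   2.3  6.7]
t 3.95 tcp [522.8 142.8 100.4] goal [516.3 188.7 103.5] | shift [28.9 -0.  36.3] turn [-0.1  4.7 -0.2] F [-1.   2.3  6.7]
```

play_rows([
  {"x": 10,"y": 0,"z": -7,"wx": 0,"wy": 0,"wz": 0,"grip": 0},
  {"x": 18,"y": 0,"z": 2,"wx": 0,"wy": 4.7,"wz": 0,"grip": 0},
  {"x": 27,"y": 0,"z": 17,"wx": 0,"wy": 4.7,"wz": 0,"grip": 0},
  {"x": 36,"y": 0,"z": 31,"wx": 0,"wy": 4.7,"wz": 0,"grip": 0},
  {"x": 32,"y": 0,"z": 34,"wx": 0,"wy": 4.7,"wz": 0,"grip": 0},
  {"x": 29,"y": 0,"z": 36.3,"wx": 0,"wy": 4.7,"wz": 0,"grip": 0},
  {"x": 29,"y": 0,"z": 36.3,"wx": 0,"wy": 4.7,"wz": 0,"grip": 0},
])

```text
time_s: 4.65
tool_pos: [518.0, 185.7, 100.1]
ee_rot: [[-0.066, 0.991, -0.118], [0.502, 0.136, 0.854], [0.862, -0.003, -0.507]]
wrist_force: [0.6, 0.1, 0.3]
grip_width: -0.2
grasp_force: 0.0
```

```bash
python3 look.py top
```

```text
tip in rack 58.73739662232813 46.69979237101771 12.382497969427135 F [0.6 0.1 0.3] q [ 34.   59.6 -47.6 119.3 -40.8  29.8  47.2] w -0.21837343847635757
top 434 [array([59.2, 48.8]), array([120. ,  55.1]), np.float64(0.2)] [[8.568234920882247, 21.88295397238025, -0.7793149822477403], [92.29015773108608, 45.794895028448096, 2.685001409275401], [117.19978699422722, 74.89362512017155, 6.327440914411151]]
```

play_rows([
  {"x": -0.9,"y": 0,"z": 0.5,"wx": 0,"wy": 0,"wz": 0,"grip": 0},
  {"x": -1.7,"y": 0,"z": 1,"wx": 0,"wy": 0,"wz": 0,"grip": 0},
  {"x": -1.7,"y": 0,"z": 1,"wx": 0,"wy": 0,"wz": 0,"grip": 0},
])

```text
time_s: 5.0
tool_pos: [518.0, 186.7, 99.6]
ee_rot: [[-0.068, 0.991, -0.119], [0.501, 0.137, 0.855], [0.863, -0.002, -0.505]]
wrist_force: [1.0, -2.5, 3.6]
grip_width: -0.2
grasp_force: 2.0
```

play_rows([
  {"x": -1.2,"y": 0,"z": 0.7,"wx": 0,"wy": 0,"wz": 0,"grip": 0},
  {"x": -2.7,"y": 0,"z": -1.9,"wx": 0,"wy": 0,"wz": 0,"grip": 0},
  {"x": -5.2,"y": 0,"z": -6.2,"wx": 0,"wy": 0,"wz": 0,"grip": 0},
  {"x": -7.7,"y": 0,"z": -10.5,"wx": 0,"wy": 0,"wz": 0,"grip": 0},
  {"x": -10.2,"y": 0,"z": -14.8,"wx": 0,"wy": 0,"wz": 0,"grip": 0},
  {"x": -12.7,"y": 0,"z": -19.1,"wx": 0,"wy": 0,"wz": 0,"grip": 0},
])

```text
time_s: 5.6
tool_pos: [519.5, 165.6, 99.4]
ee_rot: [[-0.068, 0.99, -0.123], [0.497, 0.14, 0.856], [0.865, -0.003, -0.502]]
wrist_force: [-1.3, 3.2, 5.4]
grip_width: -0.1
grasp_force: 2.8
```

```bash
python3 look.py top
```

```text
tip in rack 38.705056401539736 48.063457769626346 11.879449418794891 F [-1.3  3.2  5.4] q [ 35.3  59.3 -46.4 118.6 -39.4  32.4  47.3] w -0.12734372955408846
top 328 [array([39.6, 49.9]), array([ 55.3, 118.8]), np.float64(88.6)] [[-10.435608923277982, 22.15789119216061, -0.9434350639694458], [70.95571161212717, 43.48791557838274, 2.9140009734816203], [97.99097316124329, 76.5464405764482, 6.440389085811829]]
```

play_rows([
  {"x": -2.8,"y": 0,"z": -4,"wx": 0,"wy": 0,"wz": 0,"grip": 0},
  {"x": -5.3,"y": 0,"z": -8.3,"wx": 0,"wy": 0,"wz": 0,"grip": 0},
  {"x": -7.8,"y": 0,"z": -12.6,"wx": 0,"wy": 0,"wz": 0,"grip": 0},
  {"x": -10.3,"y": 0,"z": -16.9,"wx": 0,"wy": 0,"wz": 0,"grip": 0},
  {"x": -12.8,"y": 0,"z": -21.2,"wx": 0,"wy": 0,"wz": 0,"grip": 0},
  {"x": -12.8,"y": 0,"z": -21.2,"wx": 0,"wy": 0,"wz": 0,"grip": 0},
])

```text
time_s: 6.25
tool_pos: [523.0, 140.9, 99.3]
ee_rot: [[-0.068, 0.99, -0.123], [0.497, 0.14, 0.856], [0.865, -0.003, -0.502]]
wrist_force: [-0.3, 1.4, 8.7]
grip_width: -0.2
grasp_force: 4.3
```

```bash
python3 look.py top; python3 -c "
from g import *
rel(rack(-60,48,50),rot(rx,42));p,d,K,W,m=cap('scene');save('s2',p[130:300,330:500].repeat(3,0).repeat(3,1))"
```

```text
tip in rack 13.685567074054811 48.12718828379234 11.793610988514928 F [-0.3  1.4  8.7] q [ 36.8  58.8 -44.9 117.7 -38.   35.2  47.3] w -0.23455128420132543
top 266 [array([18.1, 50.2]), array([ 54.8, 111.2]), np.float64(88.0)] [[-34.12492592614707, 21.914255827482222, -0.912503980667168], [44.91623901578582, 44.172826234355824, 2.946834136083339], [72.97217166357096, 76.26740078022344, 6.070734552859762]]
t 6.3 tcp [523.  140.9  99.3] goal [532.8  72.8 143.6] | shift [  3.7   0.  -81.7] turn [ -0.1 -17.9  -0.2] F [-0.4  0.1  8.3]
```

View pics/s2.png

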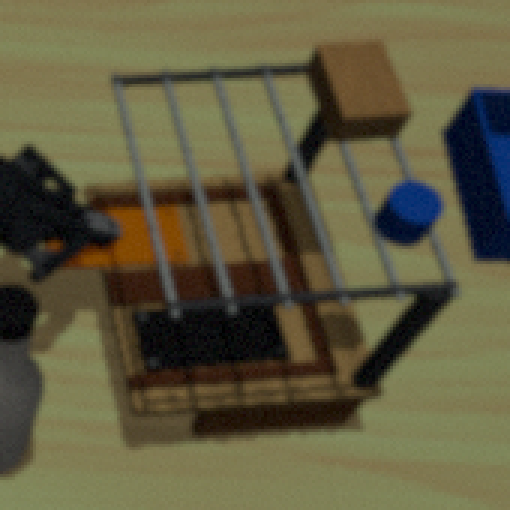

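The gripper is over the near end of the orange plate at about (120,235), which now overhangs the edge by about 46 mm. The black plate hasn't moved. I'll lift off, back out and look.

play_rows([
  {"x": 7,"y": 0,"z": -4,"wx": 0,"wy": 0,"wz": 0,"grip": 0},
  {"x": 16,"y": 0,"z": -20,"wx": 0,"wy": -4,"wz": 0,"grip": 0},
  {"x": 16,"y": 0,"z": -50,"wx": 0,"wy": -9,"wz": 0,"grip": 1},
  {"x": 10,"y": 0,"z": -80,"wx": 0,"wy": -14,"wz": 0,"grip": 1},
  {"x": 4,"y": 0,"z": -100,"wx": 0,"wy": -18,"wz": 0,"grip": 1},
  {"x": 4,"y": 0,"z": -100,"wx": 0,"wy": -18,"wz": 0,"grip": 1},
  {"x": 4,"y": 0,"z": -100,"wx": 0,"wy": -18,"wz": 0,"grip": 1},
])

```text
time_s: 7.05
tool_pos: [535.6, 56.0, 151.3]
ee_rot: [[-0.101, 0.991, -0.092], [0.741, 0.137, 0.657], [0.664, -0.002, -0.748]]
wrist_force: [-0.4, 0.2, 0.6]
grip_width: 72.1
grasp_force: 0.0
```

```bash
python3 look.py wrist; python3 look.py top;python3 -c "
from g import *
rel(rack(-30,48,2),rot(rx,42),12);p,d,K,W,m=cap('wrist');save('w2',p)"
```

```text
tip in rack -77.10668181681572 47.59028637745588 57.59045036927003 F [-0.4  0.2  0.6] q [ 32.5  42.1 -34.  116.6 -29.5  40.1  36.7] w 72.12093770403766
wrist 12845 [array([15.6, 51.5]), array([ 57.2, 125. ]), np.float64(88.5)] [[-45.80993769388161, 23.55812652190788, 1.915996883813176], [4.383485732300844, 51.26042303591816, 3.324656513965465], [71.8623111911221, 78.74347616189475, 4.658116342013221]]
tip in rack -76.54763029470956 48.10776203625301 57.13839680961598 F [-0.5 -0.7  1.1] q [ 32.5  42.1 -34.1 116.6 -29.5  40.1  36.7] w 78.9901564574656
top 246 [array([13.8, 50.4]), array([ 55. , 118.7]), np.float64(87.8)] [[-45.523958444776525, 21.79474178801629, -0.1378789966246984], [43.31636750802221, 45.16834954485034, 3.017806997303694], [72.53695624589129, 76.25457837086546, 5.956843320597142]]
t 7.15 tcp [534.7  56.7 150.5] goal [527.3 111.1  85.9] | shift [-2.1  0.4 84.7] turn [-0.1  0.3 -0.3] F [-0.5  0.   0.1]
```

View pics/w2.png

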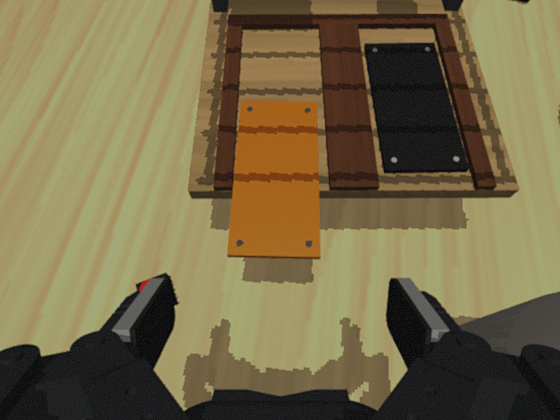

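The plate sits nearly square at (275,180) with a clear overhang, and the jaws straddle its axis. Black plate is untouched. Next I'll compute the grasp.

```bash
python3 -c "
from g import *
f=frame(90+yaw-1.5)[0]
rel(rack(-30,51,2),rot(f,42),10)"
```

```text
t 7.2 tcp [534.7  56.8 150.4] goal [524.  112.   84.4] | shift [-2.1 -2.7 86.6] turn [-1.1  0.2  0.8] F [-0.4  0.7 -0.4]
```

play_rows([
  {"x": 0,"y": -2.7,"z": 25,"wx": -1.1,"wy": 0,"wz": 0.8,"grip": 1},
  {"x": -1,"y": -2.7,"z": 50,"wx": -1.1,"wy": 0,"wz": 0.8,"grip": 1},
  {"x": -2,"y": -2.7,"z": 72,"wx": -1.1,"wy": 0,"wz": 0.8,"grip": 1},
  {"x": -2,"y": -2.7,"z": 87,"wx": -1.1,"wy": 0,"wz": 0.8,"grip": 1},
  {"x": -2,"y": -2.7,"z": 88,"wx": -1.1,"wy": 0,"wz": 0.8,"grip": 1},
  {"x": -2,"y": -2.7,"z": 88,"wx": -1.1,"wy": 0,"wz": 0.8,"grip": 1},
], grip_force=25)

```text
time_s: 7.8
tool_pos: [524.5, 112.7, 83.7]
ee_rot: [[-0.086, 0.993, -0.076], [0.741, 0.115, 0.661], [0.666, 0.001, -0.746]]
wrist_force: [-0.6, -0.4, 0.7]
grip_width: 85.4
grasp_force: 0.0
```

```bash
python3 -c "
from g import *
f=frame(90+yaw-1.5)[0]
rel(rack(-30,51,2),rot(f,42),10);p,d,K,W,m=cap('wrist');save('w3',p)"
```

```text
t 7.8 tcp [524.5 112.7  83.7] goal [524.  112.   84.4] | shift [-0.  -0.6 -1. ] turn [0.1 0.3 0. ] F [-0.6 -0.4  0.7]
```

View pics/w3.png

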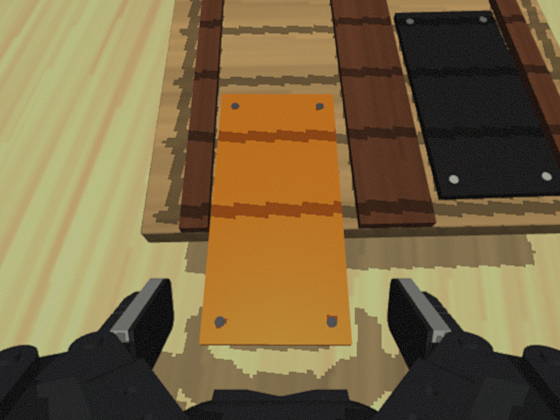

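The plate is between the jaws, its end at row 345. I'll close on it.

play_rows([
  {"x": 0,"y": -0.5,"z": 0,"wx": 0,"wy": 0,"wz": 0,"grip": 0.5},
  {"x": 0,"y": -0.5,"z": 0,"wx": 0,"wy": 0,"wz": 0,"grip": 0.5},
  {"x": 0,"y": -0.5,"z": 0,"wx": 0,"wy": 0,"wz": 0,"grip": 0.5},
  {"x": 0,"y": -0.5,"z": 0,"wx": 0,"wy": 0,"wz": 0,"grip": 0.5},
], grip_force=30)

```text
time_s: 8.25
tool_pos: [525.0, 111.9, 84.8]
ee_rot: [[-0.087, 0.994, -0.073], [0.743, 0.114, 0.66], [0.664, 0.004, -0.748]]
wrist_force: [0.0, -0.4, 1.4]
grip_width: 55.2
grasp_force: 32.3
```

play_rows([
  {"x": 3,"y": 0,"z": -4,"wx": 0,"wy": 0,"wz": 0,"grip": 0.4},
  {"x": 8,"y": 0,"z": -9,"wx": 0,"wy": 0,"wz": 0,"grip": 0.4},
  {"x": 17,"y": 0,"z": -19,"wx": 0,"wy": 0,"wz": 0,"grip": 0.4},
  {"x": 2,"y": 0,"z": -33,"wx": 0,"wy": 0,"wz": 0,"grip": 0.4},
  {"x": -25,"y": 0,"z": -60,"wx": 0,"wy": 0,"wz": 0,"grip": 0.4},
  {"x": -55,"y": 0,"z": -90,"wx": 0,"wy": 0,"wz": 0,"grip": 0.4},
  {"x": -70,"y": 0,"z": -115,"wx": 0,"wy": 0,"wz": 0,"grip": 0.4},
  {"x": -70,"y": 0,"z": -115,"wx": 0,"wy": 0,"wz": 0,"grip": 0.4},
])

```text
time_s: 9.05
tool_pos: [541.7, -21.4, 124.5]
ee_rot: [[-0.084, 0.994, -0.066], [0.747, 0.106, 0.657], [0.66, 0.006, -0.751]]
wrist_force: [0.4, -0.4, -0.3]
grip_width: 55.0
grasp_force: 32.2
```

```bash
cat > hold.py <<'E'
from g import *
# held plate pose in tool frame
p,d,K,W,m=cap('wrist')
s=arm.sense();R=np.array(s["ee_rot"]);t=np.array(s["tool_pos"])
X=world(d,K,W);hsv=cv2.cvtColor(p,cv2.COLOR_RGB2HSV)
o=(hsv[...,0]>5)&(hsv[...,0]<20)&(hsv[...,1]>180)&(hsv[...,2]>80)&(d>0)
o=cv2.morphologyEx(o.astype(np.uint8),cv2.MORPH_OPEN,np.ones((5,5)))
N,L,st,c=cv2.connectedComponentsWithStats(o); i=1+st[1:,4].argmax(); o=L==i
P=X[o]; P=P[abs(P[:,2]-np.median(P[:,2]))<40]
c0=P.mean(0);_,_,V=np.linalg.svd(P-c0,full_matrices=False); n=V[2]*np.sign(V[2][2])
for _ in range(3):
    e=(P-c0)@n; P=P[abs(e)<3]; c0=P.mean(0);_,_,V=np.linalg.svd(P-c0,full_matrices=False); n=V[2]*np.sign(V[2][2])
# rays through mask outline onto fitted plane -> min area rect
a=np.cross([1,0,0],n);a/=np.linalg.norm(a);b=np.cross(n,a)
cn=max(cv2.findContours(o.astype(np.uint8),cv2.RETR_EXTERNAL,cv2.CHAIN_APPROX_NONE)[0],key=cv2.contourArea)[:,0].astype(float)
r=np.c_[(cn[:,0]-K[0,2])/K[0,0],-(cn[:,1]-K[1,2])/K[1,1],-np.ones(len(cn))]@W[:3,:3].T
w=W[:3,3]+r*((c0-W[:3,3])@n/(r@n))[:,None]
q=np.c_[(w-c0)@a,(w-c0)@b].astype(np.float32);rc=cv2.minAreaRect(q)
bx=cv2.boxPoints(rc);w4=c0+bx[:,:1]*a+bx[:,1:]*b
ctr=w4.mean(0)-2*n
e=[w4[1]-w4[0],w4[2]-w4[1]];l=max(e,key=np.linalg.norm);sz=[np.linalg.norm(v) for v in e];l/=np.linalg.norm(l);l*=np.sign(l[1])
print("size",sz,"normal",np.round(n,3),"long",np.round(l,3),"az",np.degrees(np.arctan2(l[1],l[0])),"tilt",np.degrees(np.arcsin(l[2])),"centre",ctr,"tcp",t)
l=l-n*(l@n); l/=np.linalg.norm(l)
np.savez("hold.npz",ct=R.T@(ctr-t),Rt=R.T@np.c_[l,np.cross(n,l),n])
save("h%d"%(s["time_s"]*100),p)
E
python3 hold.py
```

```text
size [np.float64(55.7461223499624), np.float64(120.06278379502217)] normal [-0.  0.  1.] long [-0.1  1.  -0. ] az 97.46336550676611 tilt -0.39141222689658806 centre [535.2  29.7 115.4] tcp [540.5 -18.2 124.7]
```

```bash
cat > place.py <<'E'
from g import *
import sys
h=np.load("hold.npz");B=np.array([499.4,-195.2,50.]);a=74.1
l,s_=frame(a);Rp=np.c_[l,s_,[0,0,1.]]
R=Rp@h["Rt"].T
for up in map(float,sys.argv[1:]):
    rel(B+[0,0,2+up]-R@h["ct"],R,0)
E
python3 place.py 50 8
```

```text
t 9.1 tcp [540.5 -18.2 124.7] goal [ 485.2 -241.4  111. ] | shift [-170.5  -79.6 -132.8] turn [-15.5   0.3  17.5] F [ 0.3  0.8 -1.1]
t 9.1 tcp [540.5 -18.2 124.7] goal [ 485.2 -241.4   69. ] | shift [-198.3  -79.8 -101.4] turn [-15.5   0.3  17.5] F [ 0.3  0.8 -1.1]
```

play_rows([
  {"x": -20,"y": -10,"z": -20,"wx": -2,"wy": 0,"wz": 2.5,"grip": 0.4},
  {"x": -48,"y": -25,"z": -45,"wx": -5,"wy": 0,"wz": 5.5,"grip": 0.4},
  {"x": -76,"y": -37,"z": -65,"wx": -8,"wy": 0,"wz": 8.5,"grip": 0.4},
  {"x": -104,"y": -50,"z": -85,"wx": -11,"wy": 0,"wz": 12,"grip": 0.4},
  {"x": -132,"y": -62,"z": -105,"wx": -13,"wy": 0,"wz": 15,"grip": 0.4},
  {"x": -158,"y": -74,"z": -124,"wx": -15.5,"wy": 0.3,"wz": 17.5,"grip": 0.4},
  {"x": -170.5,"y": -79.6,"z": -133,"wx": -15.5,"wy": 0.3,"wz": 17.5,"grip": 0.4},
  {"x": -170.5,"y": -79.6,"z": -133,"wx": -15.5,"wy": 0.3,"wz": 17.5,"grip": 0.4},
])

```text
time_s: 9.9
tool_pos: [484.8, -240.6, 109.6]
ee_rot: [[0.216, 0.957, 0.195], [0.712, -0.291, 0.639], [0.668, 0.001, -0.744]]
wrist_force: [1.1, 0.2, -0.5]
grip_width: 54.9
grasp_force: 32.2
```

```bash
python3 hold.py; python3 place.py 50 6; python3 -c "
from h import *
import glob,os
f=max(glob.glob('pics/h*.png'),key=os.path.getmtime);print(f);os.rename(f,'pics/hh.png')"
```

```text
size [np.float64(119.89134308982976), np.float64(55.62808450362062)] normal [ 0. -0.  1.] long [0.3 1.  0. ] az 74.52463531146958 tilt 0.23574330283082154 centre [ 499.1 -190.9  101.1] tcp [ 485.4 -238.   110.3]
t 9.95 tcp [ 485.4 -238.   110.3] goal [ 485.4 -242.2  111.4] | shift [-2.2  1.2 -3.5] turn [-0.4 -0.2  0.2] F [ 0.3  1.1 -0.8]
t 9.95 tcp [ 485.4 -238.   110.3] goal [ 485.4 -242.2   67.4] | shift [-31.7   1.1  29.2] turn [-0.4 -0.2  0.2] F [ 0.3  1.1 -0.8]
pics/h994.png
```

View pics/hh.png

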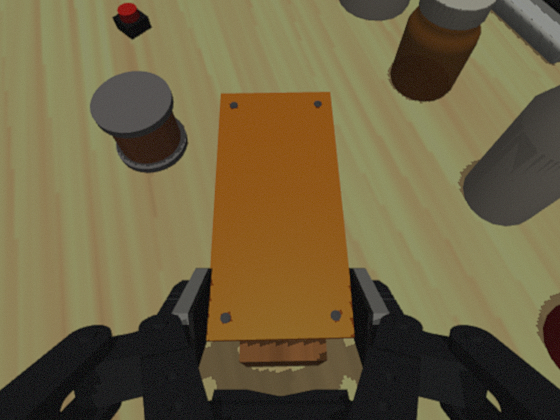

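```bash
python3 -c "
from g import *
p,d,K,W,m=cap('wrist');X=world(d,K,W);s=arm.sense();print(s['qd'],s['tool_pos'])
v,u=np.mgrid[0:420,0:560]
k=(v>335)&(v<375)&(u>220)&(u<345)&(abs(X[...,2]-49)<5)&(d>0)
P=X[k]; l,q=frame(74.1); B=np.array([499.4,-195.2,50])
e=P-B; A=e@l; C=e@q; print(len(P),'along',np.percentile(A,[0,1,50,99]),'across',np.percentile(C,[1,50,99]),'z',np.median(P[:,2]))
# near edge line
bins=np.digitize(C,np.linspace(-20,20,9)); pts=np.array([[C[bins==i].mean(),A[bins==i].min()] for i in range(1,9)]); print(pts.round(1).tolist(),np.degrees(np.arctan(np.polyfit(pts[:,0],pts[:,1],1)[0])))
"; python3 hold.py;python3 place.py 50 6
```

```text
[-1.1 -0.2 -1.1  0.7 -0.1 -0.2  0.1] [ 485.8 -236.4  110.6]
2078 along [-60.4 -60.3 -55.  -47.6] across [-21.5   0.   21.6] z 49.28944098384639
[[-17.5, -60.3], [-12.5, -60.3], [-7.5, -60.3], [-2.6, -60.4], [2.4, -60.3], [7.4, -60.3], [12.4, -60.3], [17.4, -60.4]] -0.07910504166356991
size [np.float64(119.90387618962926), np.float64(55.780902033474845)] normal [ 0. -0.  1.] long [0.3 1.  0. ] az 74.70124843006664 tilt 0.4302164713454114 centre [ 499.8 -186.7  102.3] tcp [ 485.9 -235.8  110.7]
t 10.05 tcp [ 485.9 -235.8  110.7] goal [ 484.9 -244.1  110.8] | shift [-6.1  1.5 -5.6] turn [-0.5 -0.4  0.3] F [-1.2  0.6  1. ]
t 10.05 tcp [ 485.9 -235.8  110.7] goal [ 484.9 -244.1   66.8] | shift [-35.6   1.4  27.1] turn [-0.5 -0.4  0.3] F [-1.2  0.6  1. ]
```

play_rows([
  {"x": -12,"y": 1.5,"z": 2,"wx": -0.5,"wy": -0.4,"wz": 0.3,"grip": 0.4},
  {"x": -18,"y": 1.5,"z": 8,"wx": -0.5,"wy": -0.4,"wz": 0.3,"grip": 0.4},
  {"x": -24,"y": 1.5,"z": 15,"wx": -0.5,"wy": -0.4,"wz": 0.3,"grip": 0.4},
  {"x": -29,"y": 1.5,"z": 20,"wx": -0.5,"wy": -0.4,"wz": 0.3,"grip": 0.4},
  {"x": -29,"y": 1.5,"z": 20,"wx": -0.5,"wy": -0.4,"wz": 0.3,"grip": 0.4},
  {"x": -29,"y": 1.5,"z": 20,"wx": -0.5,"wy": -0.4,"wz": 0.3,"grip": 0.4},
  {"x": -29,"y": 1.5,"z": 20,"wx": -0.5,"wy": -0.4,"wz": 0.3,"grip": 0.4},
])

```text
time_s: 10.75
tool_pos: [484.1, -247.3, 75.6]
ee_rot: [[0.22, 0.954, 0.201], [0.715, -0.298, 0.633], [0.664, 0.004, -0.748]]
wrist_force: [-0.2, 0.4, -0.0]
grip_width: 55.3
grasp_force: 32.2
```

```bash
python3 hold.py;python3 place.py 5 1
```

```text
size [np.float64(119.82430766970326), np.float64(55.67980419727519)] normal [0. 0. 1.] long [ 0.3  1.  -0. ] az 73.93639689287416 tilt -0.10939211806374309 centre [ 498.8 -197.8   66.8] tcp [ 484.1 -247.4   75.8]
t 10.8 tcp [ 484.1 -247.4   75.8] goal [ 484.9 -244.9   65.8] | shift [-4.6 -0.1  9.2] turn [ 0.1  0.1 -0.1] F [-0.2 -0.3 -1.1]
t 10.8 tcp [ 484.1 -247.4   75.8] goal [ 484.9 -244.9   61.8] | shift [-7.3 -0.1 12.2] turn [ 0.1  0.1 -0.1] F [-0.2 -0.3 -1.1]
```

play_rows([
  {"x": -1.5,"y": 0,"z": 3,"wx": 0,"wy": 0,"wz": 0,"grip": 0.4},
  {"x": -3,"y": 0,"z": 6,"wx": 0,"wy": 0,"wz": 0,"grip": 0.4},
  {"x": -5.3,"y": 0,"z": 10,"wx": 0,"wy": 0,"wz": 0,"grip": 0.4},
  {"x": -5.3,"y": 0,"z": 10,"wx": 0,"wy": 0,"wz": 0,"grip": 0.4},
  {"x": -5.3,"y": 0,"z": 10,"wx": 0,"wy": 0,"wz": 0,"grip": 0.4},
])

```text
time_s: 11.3
tool_pos: [484.7, -244.7, 64.3]
ee_rot: [[0.221, 0.954, 0.201], [0.714, -0.298, 0.633], [0.664, 0.003, -0.748]]
wrist_force: [-0.1, -0.0, -0.8]
grip_width: 54.7
grasp_force: 32.2
```

```bash
python3 hold.py;python3 place.py 1 0
```

```text
size [np.float64(119.90691651037518), np.float64(55.65314983436834)] normal [0. 0. 1.] long [ 0.3  1.  -0. ] az 74.1128462968332 tilt -0.09215310077239755 centre [ 499.3 -195.1   55.5] tcp [ 484.8 -244.8   64.4]
t 11.35 tcp [ 484.8 -244.8   64.4] goal [ 484.8 -244.9   61.8] | shift [-1.8  0.1  1.9] turn [-0.1  0.1 -0. ] F [-0.2  0.   0.8]
t 11.35 tcp [ 484.8 -244.8   64.4] goal [ 484.8 -244.9   60.8] | shift [-2.4  0.1  2.6] turn [-0.1  0.1 -0. ] F [-0.2  0.   0.8]
```

Centred to 0.1 mm with 3.5 mm left to go. Lowering gently until it touches.

play_rows([
  {"x": -0.7,"y": 0,"z": 0.7,"wx": 0,"wy": 0,"wz": 0,"grip": 0.4},
  {"x": -1.3,"y": 0,"z": 1.4,"wx": 0,"wy": 0,"wz": 0,"grip": 0.4},
  {"x": -1.8,"y": 0,"z": 2,"wx": 0,"wy": 0,"wz": 0,"grip": 0.4},
  {"x": -1.8,"y": 0,"z": 2,"wx": 0,"wy": 0,"wz": 0,"grip": 0.4},
])

```text
time_s: 11.75
tool_pos: [484.7, -244.9, 61.7]
ee_rot: [[0.221, 0.954, 0.201], [0.715, -0.299, 0.633], [0.664, 0.004, -0.748]]
wrist_force: [-0.7, 0.7, -0.0]
grip_width: 55.3
grasp_force: 32.2
```

play_rows([
  {"x": -0.4,"y": 0,"z": 0.4,"wx": 0,"wy": 0,"wz": 0,"grip": 0.4},
  {"x": -0.7,"y": 0,"z": 0.7,"wx": 0,"wy": 0,"wz": 0,"grip": 0.4},
])

```text
time_s: 11.95
tool_pos: [484.7, -244.9, 60.8]
ee_rot: [[0.221, 0.954, 0.201], [0.715, -0.299, 0.633], [0.664, 0.004, -0.748]]
wrist_force: [0.1, -0.2, -0.7]
grip_width: 55.0
grasp_force: 32.2
```

```bash
python3 hold.py;python3 place.py 0
```

```text
size [np.float64(119.84550294971032), np.float64(55.78196251628936)] normal [0. 0. 1.] long [ 0.3  1.  -0. ] az 73.93790127609523 tilt -0.12020059799920484 centre [ 499.5 -195.4   52. ] tcp [ 484.7 -244.9   60.7]
t 12.0 tcp [ 484.7 -244.9   60.7] goal [ 484.8 -244.8   60.6] | shift [ 0.1 -0.   0.1] turn [ 0.1  0.1 -0.2] F [0.9 0.3 0.5]
```

play_rows([
  {"x": -0.4,"y": 0,"z": 0.4,"wx": 0,"wy": 0,"wz": 0,"grip": 0.4},
  {"x": -0.4,"y": 0,"z": 0.4,"wx": 0,"wy": 0,"wz": 0,"grip": 0.4},
])

```text
time_s: 12.2
tool_pos: [484.7, -244.9, 60.2]
ee_rot: [[0.221, 0.954, 0.201], [0.715, -0.299, 0.633], [0.664, 0.004, -0.748]]
wrist_force: [-0.1, 0.6, 0.7]
grip_width: 55.1
grasp_force: 32.2
```

play_rows([
  {"x": -0.4,"y": 0,"z": 0.4,"wx": 0,"wy": 0,"wz": 0,"grip": 0.4},
  {"x": -0.4,"y": 0,"z": 0.4,"wx": 0,"wy": 0,"wz": 0,"grip": 0.4},
])

```text
time_s: 12.4
tool_pos: [484.8, -244.9, 60.1]
ee_rot: [[0.221, 0.954, 0.201], [0.714, -0.298, 0.633], [0.664, 0.004, -0.748]]
wrist_force: [-0.5, -1.0, 3.4]
grip_width: 54.9
grasp_force: 32.4
```

It's in contact at about 3 N, so I'll release.

play_rows([
  {"x": 0,"y": 0,"z": 0,"wx": 0,"wy": 0,"wz": 0,"grip": 0.68},
  {"x": 0,"y": 0,"z": 0,"wx": 0,"wy": 0,"wz": 0,"grip": 0.75},
  {"x": 0,"y": 0,"z": 0,"wx": 0,"wy": 0,"wz": 0,"grip": 1},
  {"x": 0,"y": 0,"z": 0,"wx": 0,"wy": 0,"wz": 0,"grip": 1},
  {"x": 0,"y": 0,"z": -8,"wx": 0,"wy": 0,"wz": 0,"grip": 1},
  {"x": 0,"y": 0,"z": -30,"wx": 0,"wy": 0,"wz": 0,"grip": 1},
  {"x": 0,"y": 0,"z": -70,"wx": 0,"wy": 0,"wz": 0,"grip": 1},
])

```text
time_s: 13.1
tool_pos: [469.8, -287.1, 111.9]
ee_rot: [[0.22, 0.955, 0.197], [0.712, -0.295, 0.637], [0.666, 0.0, -0.746]]
wrist_force: [0.6, -0.1, 0.5]
grip_width: 85.8
grasp_force: 0.0
```

```bash
python3 hold.py;  python3 -c "
from g import *
Bt=np.array([675.6,-184.2,0])
f=frame(65)[0]
rel(Bt+[0,0,255],rot(f,0),6); rel(np.array([560,-240,290.]),rot(f,0),6)"
```

```text
size [np.float64(119.9003396558421), np.float64(55.3185627819258)] normal [0. 0. 1.] long [ 0.3  1.  -0. ] az 74.20844479075755 tilt -0.025536788329726685 centre [ 499.2 -195.8   51.2] tcp [ 470.9 -295.8  115.8]
t 13.15 tcp [ 470.9 -295.8  115.8] goal [ 675.6 -184.2  261. ] | shift [221.4 162.4   3. ] turn [ -2.2 -41.2   7.2] F [-0.1 -2.9  2. ]
t 13.15 tcp [ 470.9 -295.8  115.8] goal [ 560. -240.  296.] | shift [178.7  69.5 -82.1] turn [ -2.2 -41.2   7.2] F [-0.1 -2.9  2. ]
```

play_rows([
  {"x": 30,"y": 0,"z": -33,"wx": 0,"wy": 0,"wz": 0,"grip": 1},
  {"x": 60,"y": 10,"z": -66,"wx": 0,"wy": -8,"wz": 1,"grip": 1},
  {"x": 95,"y": 30,"z": -85,"wx": 0,"wy": -16,"wz": 3,"grip": 1},
  {"x": 135,"y": 50,"z": -85,"wx": -1,"wy": -24,"wz": 5,"grip": 1},
  {"x": 175,"y": 75,"z": -80,"wx": -2,"wy": -32,"wz": 6,"grip": 1},
  {"x": 200,"y": 115,"z": -50,"wx": -2,"wy": -41,"wz": 7,"grip": 1},
  {"x": 221,"y": 155,"z": -10,"wx": -2,"wy": -41,"wz": 7,"grip": 1},
  {"x": 221,"y": 162,"z": 0,"wx": -2,"wy": -41,"wz": 7,"grip": 1},
])

```text
time_s: 13.95
tool_pos: [679.1, -171.4, 260.8]
ee_rot: [[0.405, 0.914, 0.002], [0.914, -0.405, 0.013], [0.013, -0.003, -1.0]]
wrist_force: [-0.1, -0.7, -0.5]
grip_width: 85.0
grasp_force: 0.0
```

play_rows([
  {"x": 0,"y": 0,"z": 0,"wx": 0,"wy": 0,"wz": 0,"grip": 1},
  {"x": 0,"y": 0,"z": 0,"wx": 0,"wy": 0,"wz": 0,"grip": 1},
])

```text
time_s: 14.15
tool_pos: [673.5, -179.5, 258.9]
ee_rot: [[0.414, 0.91, -0.005], [0.91, -0.413, 0.011], [0.008, -0.009, -1.0]]
wrist_force: [0.1, -1.5, 0.2]
grip_width: 85.2
grasp_force: 0.0
```

```bash
cat > bot.py <<'E'
from g import *
p,d,K,W,m=cap('wrist');X=world(d,K,W)
k=(d>0)&(abs(X[...,0]-675)<60)&(abs(X[...,1]+184)<50)
for lo,hi in[(155,180),(115,150),(20,80)]:
    P=X[k&(X[...,2]>lo)&(X[...,2]<hi)]
    if len(P)>20: print(lo,hi,len(P),cv2.minEnclosingCircle(P[:,:2].astype(np.float32)),P[:,2].max())
save('wb',p)
f=frame(65)[0]
for z in(200,140): rel(np.array([675.6,-184.2,z]),rot(f,0),6)
E
python3 bot.py
```

```text
155 180 1719 ((675.949951171875, -184.6096954345703), 13.714454650878906) 171.47390787716802
115 150 424 ((676.7786254882812, -182.30638122558594), 12.6901216506958) 149.9057311581425
20 80 463 ((680.6150512695312, -175.6107177734375), 24.671884536743164) 79.78398595094927
t 14.2 tcp [ 672.9 -181.1  259.4] goal [ 675.6 -184.2  206. ] | shift [-2.1  4.2 53.3] turn [-0.5 -0.4  0.4] F [ 0.2 -1.  -0.1]
t 14.2 tcp [ 672.9 -181.1  259.4] goal [ 675.6 -184.2  146. ] | shift [ -2.5   4.6 113.3] turn [-0.5 -0.4  0.4] F [ 0.2 -1.  -0.1]
```

View pics/wb.png

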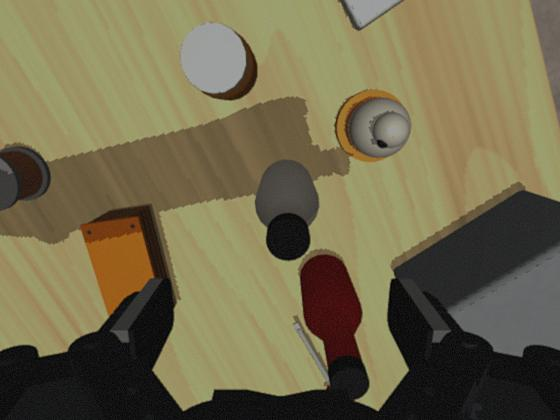

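The grey-white bottle's cap is at (288,236). By depth it sits at (675.9, -184.6) with its top at 171 mm, just under the tool axis. Descending.

play_rows([
  {"x": -2,"y": 4.5,"z": 20,"wx": -0.5,"wy": -0.4,"wz": 0,"grip": 1},
  {"x": -2,"y": 4.5,"z": 45,"wx": -0.5,"wy": -0.4,"wz": 0,"grip": 1},
  {"x": -2,"y": 4.5,"z": 60,"wx": -0.5,"wy": -0.4,"wz": 0,"grip": 1},
  {"x": -2,"y": 4.5,"z": 60,"wx": -0.5,"wy": -0.4,"wz": 0,"grip": 1},
  {"x": -2,"y": 4.5,"z": 60,"wx": -0.5,"wy": -0.4,"wz": 0,"grip": 1},
], grip_force=30)

```text
time_s: 14.7
tool_pos: [676.8, -183.8, 199.9]
ee_rot: [[0.416, 0.91, 0.002], [0.91, -0.416, 0.001], [0.002, 0.002, -1.0]]
wrist_force: [0.3, -0.4, 0.9]
grip_width: 85.6
grasp_force: 0.0
```

```bash
python3 bot.py
```

```text
155 180 3181 ((676.0122680664062, -184.58953857421875), 14.021514892578125) 172.06550856671777
115 150 898 ((676.6805419921875, -182.68917846679688), 12.818892478942871) 149.9141338666171
20 80 808 ((680.3679809570312, -176.51034545898438), 25.28992462158203) 79.92962334406869
t 14.75 tcp [ 677.5 -183.6  200.5] goal [ 675.6 -184.2  206. ] | shift [-1.3 -1.5 -5.5] turn [ 0.2 -0.1  0.5] F [0.3 0.4 0.1]
t 14.75 tcp [ 677.5 -183.6  200.5] goal [ 675.6 -184.2  146. ] | shift [-1.5 -1.7 54.5] turn [ 0.2 -0.1  0.5] F [0.3 0.4 0.1]
```

play_rows([
  {"x": -1.5,"y": -1,"z": 15,"wx": 0.2,"wy": 0,"wz": 0,"grip": 1},
  {"x": -1.5,"y": -1,"z": 32,"wx": 0.2,"wy": 0,"wz": 0,"grip": 1},
  {"x": -1.5,"y": -1,"z": 46,"wx": 0.2,"wy": 0,"wz": 0,"grip": 1},
  {"x": -1.5,"y": -1,"z": 54,"wx": 0.2,"wy": 0,"wz": 0,"grip": 1},
  {"x": -1.5,"y": -1,"z": 54,"wx": 0.2,"wy": 0,"wz": 0,"grip": 1},
  {"x": -1.5,"y": -1,"z": 54,"wx": 0.2,"wy": 0,"wz": 0,"grip": 1},
  {"x": -1.5,"y": -1,"z": 54,"wx": 0.2,"wy": 0,"wz": 0,"grip": 1},
])

```text
time_s: 15.45
tool_pos: [676.4, -183.6, 145.8]
ee_rot: [[0.414, 0.91, 0.0], [0.91, -0.414, 0.002], [0.002, -0.001, -1.0]]
wrist_force: [-0.1, -0.6, -0.3]
grip_width: 85.6
grasp_force: 0.0
```

```bash
python3 bot.py
```

```text
155 180 12784 ((675.503662109375, -174.17437744140625), 66.51335906982422) 179.99841241026604
115 150 4719 ((679.20068359375, -178.37289428710938), 56.42588806152344) 149.99918966707074
20 80 1540 ((680.4869384765625, -176.56784057617188), 25.289119720458984) 79.98138934367805
t 15.5 tcp [ 676.4 -183.7  146. ] goal [ 675.6 -184.2  206. ] | shift [ -0.7  -0.5 -60. ] turn [-0.  -0.1  0.5] F [0.2 0.6 0.8]
t 15.5 tcp [ 676.4 -183.7  146. ] goal [ 675.6 -184.2  146. ] | shift [-0.8 -0.5  0. ] turn [-0.  -0.1  0.5] F [0.2 0.6 0.8]
```

play_rows([
  {"x": -1,"y": 0,"z": 0,"wx": 0,"wy": 0,"wz": 0,"grip": 0.6},
  {"x": -1,"y": 0,"z": 0,"wx": 0,"wy": 0,"wz": 0,"grip": 0.4},
  {"x": -1,"y": 0,"z": 0,"wx": 0,"wy": 0,"wz": 0,"grip": 0.3},
  {"x": -1,"y": 0,"z": 0,"wx": 0,"wy": 0,"wz": 0,"grip": 0.1},
  {"x": -1,"y": 0,"z": 0,"wx": 0,"wy": 0,"wz": 0,"grip": 0.1},
  {"x": -1,"y": 0,"z": 0,"wx": 0,"wy": 0,"wz": 0,"grip": 0.1},
], grip_force=40)

```text
time_s: 16.1
tool_pos: [675.6, -184.6, 145.5]
ee_rot: [[0.414, 0.91, -0.0], [0.91, -0.414, 0.002], [0.002, -0.001, -1.0]]
wrist_force: [-0.4, 0.2, 1.6]
grip_width: 25.2
grasp_force: 51.7
```

play_rows([
  {"x": 0,"y": 0,"z": -4,"wx": 0,"wy": 0,"wz": 0,"grip": 0.1},
  {"x": 0,"y": 0,"z": -15,"wx": 0,"wy": 0,"wz": 0,"grip": 0.1},
  {"x": 0,"y": 0,"z": -40,"wx": 0,"wy": 0,"wz": 0,"grip": 0.1},
  {"x": 0,"y": 0,"z": -65,"wx": 0,"wy": 0,"wz": 0,"grip": 0.1},
  {"x": 0,"y": 0,"z": -85,"wx": 0,"wy": 0,"wz": 0,"grip": 0.1},
  {"x": 0,"y": 0,"z": -85,"wx": 0,"wy": 0,"wz": 0,"grip": 0.1},
  {"x": 0,"y": 0,"z": -85,"wx": 0,"wy": 0,"wz": 0,"grip": 0.1},
])

```text
time_s: 16.8
tool_pos: [675.2, -184.6, 230.5]
ee_rot: [[0.414, 0.91, -0.001], [0.91, -0.414, 0.003], [0.002, -0.002, -1.0]]
wrist_force: [-0.9, -0.2, -3.2]
grip_width: 24.8
grasp_force: 51.8
```

```bash
cat > bp.py <<'E'
from g import *
f=frame(66)[0]
p,d,K,W,m=cap('top');X=world(d,K,W);hsv=cv2.cvtColor(p,cv2.COLOR_RGB2HSV)
o=(hsv[...,0]>5)&(hsv[...,0]<18)&(hsv[...,1]>180)&(hsv[...,2]>90)&(abs(X[...,2]-54)<6)&(X[...,1]<-80)&(X[...,1]>-300)&(d>0)
print(o.sum(),cv2.minAreaRect(X[o][:,:2].astype(np.float32)),np.median(X[o][:,2]))
# lower body of held bottle, scene+top: body points below grasp
t=np.array(arm.sense()["tool_pos"])
for n in("scene","top"):
    p,d,K,W,m=cap(n);X=world(d,K,W);e=X-t
    k=(d>0)&(np.hypot(e[...,0],e[...,1])<40)&(e[...,2]<-65)&(e[...,2]>-145)
    P=X[k]
    # fit circle r=27
    from scipy.optimize import least_squares
    if len(P)>30:
        r=least_squares(lambda c:np.hypot(P[:,0]-c[0]-c[2]*(P[:,2]-t[2]+105)/40,P[:,1]-c[1]-c[3]*(P[:,2]-t[2]+105)/40)-27,[t[0],t[1],0,0],loss="soft_l1").x
        print(n,len(P),"axis-tcp at body",r[:2]-t[:2],"lean deg",np.degrees(r[2:]/40),"zmin rel",P[:,2].min()-t[2])
for z in(240,212): rel(np.array([499.4,-195.3,z-6.]),rot(f,0),6)
E
python3 bp.py
```

```text
174 ((513.4002075195312, -147.47853088378906), (21.095849990844727, 54.77816390991211), 74.4981689453125) 53.02448481158251
scene 350 axis-tcp at body [-0.3 -0.7] lean deg [0.2 0.2] zmin rel -144.83838021164158
top 200 axis-tcp at body [0.2 0.4] lean deg [ 0.2 -0. ] zmin rel -144.62012863882123
t 16.95 tcp [ 674.2 -184.4  228.5] goal [ 499.4 -195.3  240. ] | shift [ -82.3 -154.7  -10.8] turn [-0.3 -0.1 -0.5] F [-0.8 -0.2 -2.5]
t 16.95 tcp [ 674.2 -184.4  228.5] goal [ 499.4 -195.3  212. ] | shift [ -82.3 -154.5   17.2] turn [-0.3 -0.1 -0.5] F [-0.8 -0.2 -2.5]
```

The bottle hangs upright and centred in the jaws. Carrying it over the plate.

play_rows([
  {"x": -8,"y": -15,"z": 0,"wx": 0,"wy": 0,"wz": 0,"grip": 0.1},
  {"x": -22,"y": -40,"z": 0,"wx": 0,"wy": 0,"wz": 0,"grip": 0.1},
  {"x": -40,"y": -75,"z": 0,"wx": 0,"wy": 0,"wz": 0,"grip": 0.1},
  {"x": -58,"y": -110,"z": 0,"wx": 0,"wy": 0,"wz": 0,"grip": 0.1},
  {"x": -73,"y": -137,"z": 0,"wx": 0,"wy": 0,"wz": 0,"grip": 0.1},
  {"x": -80,"y": -150,"z": 3,"wx": 0,"wy": 0,"wz": 0,"grip": 0.1},
  {"x": -82,"y": -154,"z": 5,"wx": 0,"wy": 0,"wz": 0,"grip": 0.1},
  {"x": -82,"y": -154,"z": 5,"wx": 0,"wy": 0,"wz": 0,"grip": 0.1},
])

```text
time_s: 17.75
tool_pos: [500.7, -195.5, 224.7]
ee_rot: [[0.414, 0.91, -0.002], [0.91, -0.414, 0.003], [0.002, -0.003, -1.0]]
wrist_force: [0.7, 0.6, -1.9]
grip_width: 25.3
grasp_force: 51.9
```

play_rows([
  {"x": 0,"y": 0,"z": 5,"wx": 0,"wy": 0,"wz": 0,"grip": 0.1},
  {"x": 0,"y": 0,"z": 12,"wx": 0,"wy": 0,"wz": 0,"grip": 0.1},
  {"x": 0,"y": 0,"z": 12,"wx": 0,"wy": 0,"wz": 0,"grip": 0.1},
  {"x": 0,"y": 0,"z": 12,"wx": 0,"wy": 0,"wz": 0,"grip": 0.1},
])

```text
time_s: 18.15
tool_pos: [501.7, -195.3, 212.9]
ee_rot: [[0.414, 0.91, -0.002], [0.91, -0.414, 0.003], [0.002, -0.003, -1.0]]
wrist_force: [-0.4, 0.9, -1.0]
grip_width: 25.0
grasp_force: 51.9
```

```bash
python3 bp.py; python3 -c "
from g import *
rel(np.array([499.4,-195.4,199.5]),rot(frame(66)[0],0),0)"
```

```text
362 ((507.56060791015625, -168.8058624267578), (65.24154663085938, 55.2325439453125), 74.34313201904297) 53.26093145353377
scene 366 axis-tcp at body [-0.  -0.8] lean deg [ 0.1 -0. ] zmin rel -144.94861439197405
top 95 axis-tcp at body [0.6 0.3] lean deg [0.1 0.1] zmin rel -143.28296484424266
t 18.3 tcp [ 501.6 -195.5  213.5] goal [ 499.4 -195.3  240. ] | shift [ -0.7  -2.2 -26.5] turn [-0.1 -0.1 -0.5] F [ 0.  -0.4 -1.8]
t 18.3 tcp [ 501.6 -195.5  213.5] goal [ 499.4 -195.3  212. ] | shift [-0.7 -2.1  1.5] turn [-0.1 -0.1 -0.5] F [ 0.  -0.4 -1.8]
t 18.3 tcp [ 501.6 -195.5  213.5] goal [ 499.4 -195.4  199.5] | shift [-0.9 -2.1 14. ] turn [-0.1 -0.1 -0.5] F [ 0.  -0.4 -1.8]
```

play_rows([
  {"x": -0.8,"y": -2,"z": 3,"wx": 0,"wy": 0,"wz": 0,"grip": 0.1},
  {"x": -0.8,"y": -2,"z": 6,"wx": 0,"wy": 0,"wz": 0,"grip": 0.1},
  {"x": -0.8,"y": -2,"z": 9,"wx": 0,"wy": 0,"wz": 0,"grip": 0.1},
  {"x": -0.8,"y": -2,"z": 11,"wx": 0,"wy": 0,"wz": 0,"grip": 0.1},
  {"x": -0.8,"y": -2,"z": 11,"wx": 0,"wy": 0,"wz": 0,"grip": 0.1},
])

```text
time_s: 18.8
tool_pos: [498.9, -195.3, 202.0]
ee_rot: [[0.414, 0.91, -0.002], [0.91, -0.414, 0.003], [0.002, -0.003, -1.0]]
wrist_force: [-0.8, -0.0, -2.5]
grip_width: 25.0
grasp_force: 51.9
```

play_rows([
  {"x": 0,"y": 0,"z": 0.7,"wx": 0,"wy": 0,"wz": 0,"grip": 0.1},
  {"x": 0,"y": 0,"z": 1.4,"wx": 0,"wy": 0,"wz": 0,"grip": 0.1},
  {"x": 0,"y": 0,"z": 1.4,"wx": 0,"wy": 0,"wz": 0,"grip": 0.1},
])

```text
time_s: 19.1
tool_pos: [499.2, -195.4, 201.0]
ee_rot: [[0.414, 0.91, -0.001], [0.91, -0.414, 0.003], [0.002, -0.002, -1.0]]
wrist_force: [-0.7, 0.3, -3.5]
grip_width: 25.0
grasp_force: 51.9
```

play_rows([
  {"x": 0,"y": 0,"z": 0.5,"wx": 0,"wy": 0,"wz": 0,"grip": 0.1},
  {"x": 0,"y": 0,"z": 0.9,"wx": 0,"wy": 0,"wz": 0,"grip": 0.1},
  {"x": 0,"y": 0,"z": 0.9,"wx": 0,"wy": 0,"wz": 0,"grip": 0.1},
])

```text
time_s: 19.4
tool_pos: [499.1, -195.3, 200.1]
ee_rot: [[0.414, 0.91, -0.001], [0.91, -0.414, 0.003], [0.002, -0.002, -1.0]]
wrist_force: [-0.1, -0.1, -1.9]
grip_width: 25.0
grasp_force: 51.9
```

play_rows([
  {"x": 0,"y": 0,"z": 0.4,"wx": 0,"wy": 0,"wz": 0,"grip": 0.1},
  {"x": 0,"y": 0,"z": 0.5,"wx": 0,"wy": 0,"wz": 0,"grip": 0.1},
])

```text
time_s: 19.6
tool_pos: [499.1, -195.4, 199.6]
ee_rot: [[0.414, 0.91, -0.001], [0.91, -0.414, 0.003], [0.002, -0.002, -1.0]]
wrist_force: [-0.5, -0.1, -2.6]
grip_width: 25.0
grasp_force: 51.9
```

play_rows([
  {"x": 0,"y": 0,"z": 0.4,"wx": 0,"wy": 0,"wz": 0,"grip": 0.1},
  {"x": 0,"y": 0,"z": 0.4,"wx": 0,"wy": 0,"wz": 0,"grip": 0.1},
])

```text
time_s: 19.8
tool_pos: [499.1, -195.4, 199.4]
ee_rot: [[0.414, 0.91, -0.001], [0.91, -0.414, 0.003], [0.002, -0.002, -1.0]]
wrist_force: [-0.9, 0.1, 1.1]
grip_width: 24.8
grasp_force: 52.1
```

play_rows([
  {"x": 0,"y": 0,"z": 0.4,"wx": 0,"wy": 0,"wz": 0,"grip": 0.1},
  {"x": 0,"y": 0,"z": 0.4,"wx": 0,"wy": 0,"wz": 0,"grip": 0.1},
])

```text
time_s: 20.0
tool_pos: [499.2, -195.4, 199.4]
ee_rot: [[0.414, 0.91, -0.001], [0.91, -0.414, 0.003], [0.002, -0.002, -1.0]]
wrist_force: [-1.7, 1.2, 5.5]
grip_width: 25.0
grasp_force: 52.5
```

It's standing on the plate, so I'll release it and withdraw upward.

play_rows([
  {"x": 0,"y": 0,"z": -0.3,"wx": 0,"wy": 0,"wz": 0,"grip": 0.3},
  {"x": 0,"y": 0,"z": -0.3,"wx": 0,"wy": 0,"wz": 0,"grip": 0.45},
  {"x": 0,"y": 0,"z": -0.3,"wx": 0,"wy": 0,"wz": 0,"grip": 0.6},
  {"x": 0,"y": 0,"z": -0.3,"wx": 0,"wy": 0,"wz": 0,"grip": 0.9},
  {"x": 0,"y": 0,"z": -0.3,"wx": 0,"wy": 0,"wz": 0,"grip": 0.9},
  {"x": 0,"y": 0,"z": -15,"wx": 0,"wy": 0,"wz": 0,"grip": 0.9},
  {"x": 0,"y": 0,"z": -45,"wx": 0,"wy": 0,"wz": 0,"grip": 0.9},
  {"x": 0,"y": 0,"z": -85,"wx": 0,"wy": 0,"wz": 0,"grip": 0.9},
])

```text
time_s: 20.8
tool_pos: [497.9, -195.1, 283.1]
ee_rot: [[0.414, 0.91, -0.005], [0.91, -0.414, 0.004], [0.002, -0.006, -1.0]]
wrist_force: [1.0, -0.0, -0.1]
grip_width: 77.1
grasp_force: 0.0
```

play_rows([
  {"x": -20,"y": 0,"z": -30,"wx": 0,"wy": 0,"wz": 0,"grip": 0.9},
  {"x": -60,"y": 0,"z": -40,"wx": 0,"wy": 0,"wz": 0,"grip": 0.9},
  {"x": -110,"y": 0,"z": -40,"wx": 0,"wy": 0,"wz": 0,"grip": 0.9},
  {"x": -150,"y": 0,"z": -40,"wx": 0,"wy": 0,"wz": 0,"grip": 0.9},
  {"x": -150,"y": 0,"z": -40,"wx": 0,"wy": 0,"wz": 0,"grip": 0.9},
])

```text
time_s: 21.3
tool_pos: [433.0, -339.0, 323.7]
ee_rot: [[0.424, 0.905, -0.002], [0.905, -0.424, -0.001], [-0.002, -0.002, -1.0]]
wrist_force: [0.8, 0.3, -0.2]
grip_width: 76.4
grasp_force: 0.0
```

```bash
python3 -c "
from g import *
for n in('top','scene'):
    p,d,K,W,m=cap(n);X=world(d,K,W);hsv=cv2.cvtColor(p,cv2.COLOR_RGB2HSV)
    o=(hsv[...,0]>5)&(hsv[...,0]<18)&(hsv[...,1]>180)&(hsv[...,2]>60)&(abs(X[...,2]-54)<6)&(X[...,1]<-80)&(X[...,1]>-300)&(d>0)
    print(o.sum(),cv2.minAreaRect(X[o][:,:2].astype(np.float32)),np.median(X[o][:,2]))
    P=X[(d>0)&(np.hypot(X[...,0]-499,X[...,1]+195)<40)&(X[...,2]>212)&(X[...,2]<240)]
    print(len(P),cv2.minEnclosingCircle(P[:,:2].astype(np.float32)),P[:,2].max())
    save('end_'+n,p)
"
```

```text
54 ((552.0655517578125, -150.16229248046875), (247.57598876953125, 77.81874084472656), 48.574825286865234) 53.35193381373057
157 ((499.875732421875, -194.56126403808594), 13.52823257446289) 226.87989063428438
429 ((500.28167724609375, -195.63656616210938), (120.32894897460938, 56.565250396728516), 73.97036743164062) 53.86438347403009
117 ((500.20745849609375, -196.06993103027344), 14.307889938354492) 227.13735088845362
```

View pics/end_scene.png

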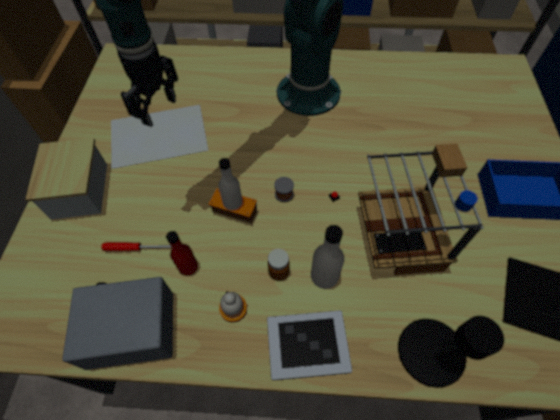

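The plate lies square on the base at (234,207) and the bottle stands upright in its middle, cap at (225,163). Everything else is where it was, so I'm handing in.

```bash
python3 -c "
from rig import arm
print(arm.hand_in())"
```

```text
the job is handed in; nothing more can be done
None
```

The job is handed in after about 21 s on the robot's clock: the orange plate lies flat, centred and square on the light base to within about 1 mm, the white bottle stands upright in its middle, and in the final picture nothing else looks disturbed.

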